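# Weigh a pail of onions on a sprung kitchen hook

## Task

Weigh the pail of onions: lift it off the counter by its wooden grip, hang it by the middle of its steel bar on the sprung hook of the stand scale, and ease its whole weight slowly onto the hook as the hook dips. Never strike the hook, let it jump up or down, or force it down to its stop. Let go, and leave the pail hanging still and level on the hook, clear of the counter, without spilling it or disturbing the mug, jar and bowl.

Things in the scene. Friction and masses are not known exactly. Their poses are not given: they have to be found in the camera images.
- scale: stand scale, fixed: grey base plate, white post 75 mm wide, 320 mm tall, a flat steel hook reaching out of it. Origin on the counter right under the hook's seat; x level, from the hook's upturned tip through the seat to the post, z up. Along +x from the seat the base plate (14 mm high) starts at 55 mm, the post's front at 120 mm; the post carries nothing above the hook
- hook_seat (a point): where the axis of the pail's bar lies when hung in the hook's trough; moves with the hook, 250 mm above the counter when unloaded. Hook: flat bar 14 mm wide (scale's y), 5 mm thick; trough 14 mm wide at the bottom, sides sloping up. Tip at scale x = -28 mm, its top 19 mm above this point; the arm behind is 9 mm above it, level to the post; underside 12 mm below
- hook (a joint): how far the hook has dipped (m), 0 unloaded to 0.095 at its lower stop. A spring of 110 N/m (9.1 mm more for each newton, after the first 0.2 N) with little damping: let go out of balance it bounces at 1.5 to 3 Hz, dying away in 2 to 3 s. Moving faster than about 0.08 m/s counts as a jump
- basket: round steel pail of onions, 120 mm across, 66 mm high, onions to 75 mm; rigid wire bail up to a level steel bar (10 mm thick, 72 mm long, along y), wooden grip above it. Origin: centre of the underside, z up. Weighs 0.22 to 0.86 kg, not known beforehand, balanced under the bar. Same when turned half round. Opening under the bar, for the hook to pass along x: 55 mm high, 72 mm wide at the bar
- basket_grip (a point): centre of the wooden grip, 172 mm above the pail's bottom: an upright block 18 mm (x) by 36 mm (y) by 40 mm high, its lower face 12 mm above the bar's axis
- basket_bar (a point): middle of the bar, on its axis, 140 mm above the pail's bottom, 32 mm below basket_grip
- mug: white mug, 76 mm across, 85 mm high, origin at the centre of its underside; leave alone
- jar: brown glass jar with a steel lid, 64 mm across, 85 mm high, origin at the centre of its underside; leave alone
- bowl: blue bowl, 110 mm across, 45 mm high, origin at the centre of its underside; leave alone
Things that resemble listed ones, but are neither listed nor needed, are in the scene too. What is shaped like the basket but purple or yellow is not meant.

How it is judged:
On the way, in this order (a step that is already met when the one before it is completed fails the run):
1. the pail is lifted clear of the counter, not yet on the scale (height (world z) of basket above 0.03 m and contact force between basket and scale below 0.1 N), for 0.2 s.
2. its bar is in the hook's trough and the hook dips under it (distance between basket_bar and hook_seat below 0.015 m and value of joint hook above 0.006 m and contact force between basket and scale above 0.5 N), for 0.1 s.
3. the pail is let go and hangs still (contact force between the fingers and basket below 0.05 N and distance between basket_bar and hook_seat below 0.015 m and velocity of joint hook between -0.02 and 0.02 m/s and linear speed of basket below 0.03 m/s), for 0.5 s.
At the end, for the whole second after the job is handed in: The pail hangs freely on the hook, the middle of its bar within 15 mm of the hook's seat, the hook dipped by more than 12 mm under its weight and still (under 20 mm/s), the pail moving at less than 30 mm/s, within 0.2 rad of level, its bottom more than 10 mm above the counter (distance between basket_bar and hook_seat below 0.015 m and value of joint hook above 0.012 m and contact force between basket and scale above 1.5 N and velocity of joint hook between -0.02 and 0.02 m/s and linear speed of basket below 0.03 m/s and angle between basket's own z axis and vertical below 0.2 rad and height (world z) of basket above 0.01 m); the robot touches nothing.
It fails at once if the hook jumps: it moves up or down faster than 0.08 m/s (velocity of joint hook above 0.08 m/s or velocity of joint hook below -0.08 m/s).
It fails at once if the hook is forced down to its stop (dipped over 88 mm) (value of joint hook above 0.088 m).
It fails at once if the scale is struck or forced by the pail, gripper or arm with over 15 N (contact force between any of basket, the fingers, the arm and scale above 15 N).
It fails at once if the pail is tipped by more than 0.6 rad (angle between basket's own z axis and vertical above 0.6 rad).
It fails at once if the mug, jar or bowl is moved by more than 20 mm or tipped (distance of any of mug, jar, bowl from where it was at the start of the episode above 0.02 m or angle between any of mug, jar, bowl's own z axis and vertical above 0.3 rad).
It also fails if it takes over 61 s, if anything falls off the work surface, if the arm or the gripper's body presses on something with over 40 N, if the wrist force passes 120 N, or if a joint passes its speed limit or range.

## Robot

A 7-joint arm with a two-finger parallel gripper is mounted at the origin on the work surface. World frame = base frame: x ahead of the robot, y to its left, z up, the work surface at z = 0. Lengths are in m, angles in rad, forces in N, time in s.
With the tool pointing down it reaches from about 0.425 to 0.925 m from the base axis. Payload 6.8 kg.
Tool frame: the origin (TCP) lies at the very end of the fingers, on their centre line; the grasp point (between the pads) lies 19 mm behind it (r.grip_point_offset is the distance from the TCP to the grasp point, in m); z points along the fingers, y is the line along which they close (so a half turn about z gives the same grasp; the last joint's range is limited). The gripper opens to 85 mm and grips with 20 to 120 N. Pads are 22 mm wide; open, the fingers measure 114 mm over their backs; the gripper's body (76 mm by 85 mm) begins 54 mm behind the grasp point. The pads swing forward as they close: fully open they stand 13 mm farther back than shut.
Start: joints at [-1.232, 0.477, 0.022, 1.555, -0.011, 1.109, -0.083], TCP at [0.292, 0.609, 0.202] pointing down, gripper open.
Joint ranges: [-2.96, 2.96], [-0.34, 2.1], [-1.41, 1.46], [0.24, 2.44], [-1.37, 4.51], [0.17, 1.92], [-2.96, 2.96]. Speed limits (rad/s): [2.39, 2.39, 3.14, 3.14, 3.14, 3.14, 3.14].

## Interface

Orientations are given as a rotation vector (axis times angle).
In Python, from bench import status, eyes, r gives the robot as it stands.
- The arm moves only by the shell command python3 -m crank 'ROWS' [OPENING] [FORCE]. ROWS is JSON, a list of rows, each a list of 6 numbers: the shift along the tool's x, y, z normalised to -1 to 1, where 1 is 0.02 m, then the turn, a rotation vector about the tool's x, y, z normalised to -1 to 1, where 1 is 45 degrees. A call has 1 to 12 rows; each row shifts and turns the commanded pose from where the row before left it, along the tool's axes as they then stand; what a row does not reach is not made up. A row lasts 1/10 s, in which the tool goes at most 50 mm and 8.59 degrees, less where a joint would pass 70% of its speed; a pose out of reach is approached as far as the arm can. A call with a number of a shift or a turn outside -1 to 1 is refused whole. A call with a gripper value outside its range is refused whole. OPENING is the opening, from 0 (shut) to 1 (fully open), set as the call begins (- or left out, the last holds). The fingers move at their own pace and stop on an object; FORCE is the grip in N (left out, the last holds). Time passes only in rows, so rows that do not move let the fingers close. It gives the time, the measured TCP pose, the force, the opening and the grip force at its end, in the units of the state.
- status.get_obs(): the state, without advancing time (a new reading comes with each control period).
- eyes.grab_frame(name): name is "side" or "top"; returns a dict with "image" (480x640x3 uint8, red, green, blue), "depth" (480x640 float32, m along the optical axis (not along the pixel's ray), 0 where there is no reading), "fovy" (degrees; the focal length in pixels is half the picture's height over the tangent of half this angle, whatever the lens; pixels are square), "cx", "cy" (the principal point, pixels), "world_to_cam" (4x4, takes a point from world to camera coordinates). Camera axes: x right, y up, looking along -z (the intrinsics and any distortion apply to the point x, -y, -z); pixel columns grow to the right and rows downward; lengths in m; the calibration is good to about 2 mm. A picture is of the moment at which its call begins.
- r.hand_in(): hands the job in; it is judged then, once.
The state is a dict: "clock": time; "joints": joint angles; "qvel": joint speeds; "tau": joint torques, N m; "tcp_pos": TCP position; "orientation": TCP orientation; "contact_force": force on the tool from outside, world axes, zero at the start; "moment": the same for the moment, N m; "grip_width": finger opening in m; "gripper_force": force on a finger pad.
Only numpy, scipy, OpenCV 4.12 (cv2) and the standard library are available. Lean on these libraries where they do the work, as an engineer would, in place of code of your own. Each camera call takes 0.05 s, during which the arm holds its last target. There are 200 camera calls.

## Working session

There is one attempt and no reset: what is moved stays moved. The work goes in short steps, Python scripts to look and compute and a shell command to move; the robot and the scene stay as the last step left them, time stands still between calls to the robot, and variables do not carry over. Pictures are saved under pics/ and viewed, at most 10 in all, crops included, and the job is handed in when it is done.

```bash
mkdir -p pics; ls; cat > h.py <<'E'
import numpy as np,cv2
from bench import status,eyes,r
def grab(n,f=None):
    d=eyes.grab_frame(n)
    if f: cv2.imwrite('pics/'+f,d['image'][:,:,::-1])
    return d
def pts(d):
    "world point per pixel"
    H,W=d['depth'].shape; f=H/2/np.tan(np.radians(d['fovy'])/2)
    u,v=np.meshgrid(np.arange(W),np.arange(H)); z=d['depth']
    c=np.stack([(u-d['cx'])/f*z,-(v-d['cy'])/f*z,-z,np.ones_like(z)],-1)
    return (c@np.linalg.inv(d['world_to_cam']).T)[...,:3]
E
python3 - <<'E'
from h import *
for n in('side','top'):
    d=grab(n,n+'1.png'); print(n,{k:d[k] for k in d if k not in('image','depth')},(d['depth']>0).mean())
    np.savez('/tmp/'+n,**d)
o=status.get_obs();print(o)
E
```

```text
pics
side {'fovy': 56.52692999313585, 'cx': 316.60531405038955, 'cy': 237.36520836905314, 'world_to_cam': array([[ 0.90698936, -0.42032262,  0.02644244, -0.49747988],
       [ 0.21689884,  0.5200071 ,  0.82616433, -0.15001022],
       [-0.36100581, -0.74358692,  0.5628084 , -1.07265564],
       [ 0.        ,  0.        ,  0.        ,  1.        ]])} 0.9959407552083334
top {'fovy': 53.12100072528978, 'cx': 321.0942562712168, 'cy': 242.06485443078387, 'world_to_cam': array([[ 0.0100941 , -0.99989292,  0.0105951 , -0.18414615],
       [ 0.98538842,  0.01174815,  0.16991656, -0.50061254],
       [-0.17002283,  0.00872513,  0.9854015 , -1.05755243],
       [ 0.        ,  0.        ,  0.        ,  1.        ]])} 0.996162109375
{'clock': 0.1, 'joints': array([-1.23206639,  0.47773255,  0.0223571 ,  1.55634818, -0.01151639,
        1.10932423, -0.08311031]), 'qvel': array([-0.0008539 , -0.00067308, -0.00115209, -0.00320312,  0.00148634,
       -0.0012882 ,  0.00065453]), 'tau': array([ 4.73768654e-03, -5.97767508e+01,  1.61422905e+00, -2.81954277e+01,
        1.29595469e-02,  4.98993948e-03,  2.46019738e-06]), 'tcp_pos': array([0.29143542, 0.60818784, 0.200815  ]), 'orientation': array([-6.96012491e-01, -3.06325498e+00,  2.61340162e-03]), 'contact_force': array([ 0.59036469,  0.03936773, -0.16864654]), 'moment': array([ 0.01518392, -0.00755183,  0.04311889]), 'gripper_force': 0.0, 'grip_width': 0.08507491717658965}
```

View pics/side1.png

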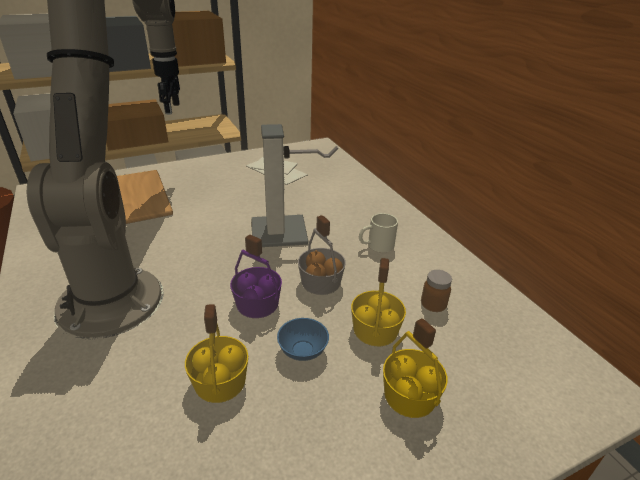

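View pics/top1.png

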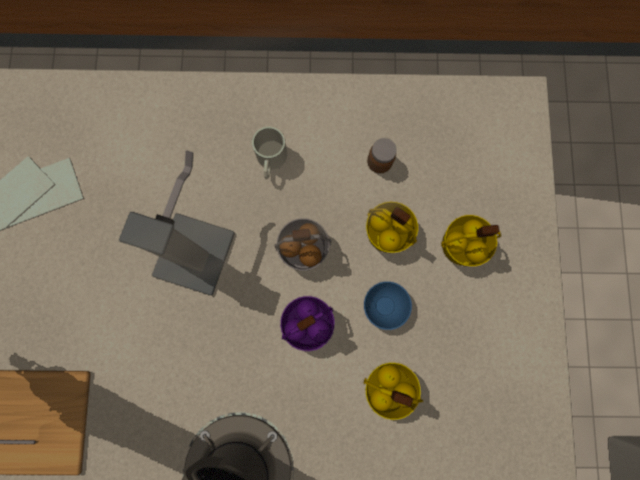

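The side view shows the pail of orange onions at about (322,265) with its brown grip at (323,226). The hook reaches right from the post, with its tip at about (335,150). In the top view the pail is at (303,243) and the hook tip at (189,155), with the post at (148,232).

```bash
python3 - <<'E'
from h import *
D={n:dict(np.load(f'/tmp/{n}.npz')) for n in('side','top')}
P={n:pts(D[n]) for n in D}
def show(t,m):
    p=m; print(t,len(p),'med',np.median(p,0).round(4),'min',p.min(0).round(4),'max',p.max(0).round(4))
def reg(n,x0,y0,x1,y1): 
    return P[n][y0:y1,x0:x1].reshape(-1,3),D[n]['image'][y0:y1,x0:x1].reshape(-1,3)
for n,b in(('side',(295,205,350,295)),('top',(272,215,335,275))):
    p,c=reg(n,*b); 
    k=(p[:,2]>.145)&(p[:,2]<.2); show(n+' grip',p[k])
    q=p[k][:,:2]; w,v=np.linalg.eigh(np.cov(q.T)); print(' axis',v[:,1],np.sqrt(w))
    k=(p[:,2]>.06)&(p[:,2]<.08);s=p[k]
    show(n+' rim',s); print('  circle',cv2.minEnclosingCircle((s[:,:2]*1000).astype(np.float32)))
    k=(p[:,2]>.13)&(p[:,2]<.145); show(n+' barz',p[k])
    b2=p[k]; print((b2[np.argsort(b2[:,1])]).round(3)[::max(1,len(b2)//8)])
for n,b in(('side',(282,140,345,165)),('top',(155,145,200,222))):
    p,c=reg(n,*b); k=(p[:,2]>.22)&(p[:,2]<.30); s=p[k]; show(n+' hook',s)
    w,v=np.linalg.eigh(np.cov(s[:,:2].T)); print(' axis',v[:,1],np.sqrt(w)); a=v[:,1]
    t=(s[:,:2]-s[:,:2].mean(0))@a
    for lo in np.arange(t.min(),t.max(),.01):
        j=(t>=lo)&(t<lo+.01)
        if j.sum(): print('  ',s[j].mean(0).round(4),s[j][:,2].max().round(4),j.sum())
for n,b in(('side',(255,120,290,240)),('top',(115,205,180,260))):
    p,c=reg(n,*b); k=(p[:,2]>.305)&(p[:,2]<.34); s=p[k]; show(n+' posttop',s); print(cv2.minAreaRect((s[:,:2]*1000).astype(np.float32)))
for t,b in(('mug',(245,125,292,182)),('jar',(362,135,400,176)),('bowl',(360,278,415,333))):
    p,c=reg('top',*b); show(t,p[p[:,2]>.02])
E
```

```text
side grip 233 med [ 0.491  -0.1478  0.1768] min [ 0.4842 -0.1717  0.145 ] max [ 0.5066 -0.1191  0.1923]
 axis [-0.31819551  0.94802511] [0.00484475 0.01096473]
side rim 708 med [ 0.4878 -0.1496  0.0652] min [ 0.4359 -0.2016  0.06  ] max [ 0.5545 -0.0741  0.08  ]
  circle ((495.07501220703125, -137.7729034423828), 64.113525390625)
side barz 92 med [ 0.4935 -0.1494  0.1412] min [ 0.4873 -0.1806  0.1302] max [ 0.5038 -0.1001  0.145 ]
[[ 0.498 -0.181  0.132]
 [ 0.498 -0.174  0.142]
 [ 0.496 -0.169  0.139]
 [ 0.496 -0.158  0.14 ]
 [ 0.494 -0.15   0.145]
 [ 0.492 -0.139  0.141]
 [ 0.493 -0.124  0.143]
 [ 0.491 -0.112  0.145]
 [ 0.49  -0.102  0.13 ]]
top grip 222 med [ 0.4908 -0.1374  0.1893] min [ 0.4833 -0.1711  0.1451] max [ 0.5046 -0.1047  0.195 ]
 axis [-0.12302304  0.99240382] [0.00548301 0.01224595]
top rim 903 med [ 0.4826 -0.1451  0.0659] min [ 0.4352 -0.2007  0.06  ] max [ 0.5521 -0.0741  0.08  ]
  circle ((492.97515869140625, -137.40594482421875), 63.65241622924805)
top barz 79 med [ 0.4934 -0.1192  0.142 ] min [ 0.4846 -0.1776  0.13  ] max [ 0.501  -0.0953  0.1447]
[[ 0.496 -0.1
[... 1609 characters left out ...]
 0.27 15
side posttop 331 med [0.4645 0.1065 0.3182] min [0.432  0.0769 0.3052] max [0.5026 0.1683 0.322 ]
((468.3260498046875, 122.39339447021484), (83.01638793945312, 55.42656326293945), 73.7739028930664)
top posttop 1536 med [0.4672 0.1229 0.3188] min [0.4313 0.0788 0.3058] max [0.5047 0.1692 0.3229]
((467.9267883300781, 124.1332015991211), (82.11856079101562, 55.998416900634766), 72.79781341552734)
mug 853 med [ 0.7174 -0.0535  0.0626] min [ 0.3153 -0.169   0.0201] max [ 0.7641 -0.0173  1.1291]
jar 752 med [ 0.7013 -0.3176  0.082 ] min [ 0.3153 -0.35    0.0201] max [ 0.7408 -0.169   1.1291]
bowl 932 med [ 0.3618 -0.3384  0.035 ] min [ 0.3077 -0.3826  0.0201] max [ 0.4129 -0.169   1.1291]
```

```bash
python3 -m crank '[[0,0,-1,0,0,0],[0,0,-1,0,0,0],[0,0,-1,0,0,0],[0,0,-1,0,0,0],[0,0,-1,0,0,0],[0,0,-1,0,0,0],[-0.84,-0.97,-1,0,0,0],[-0.84,-0.97,-1,0,0,0],[-0.84,-0.97,-1,0,0,0],[-0.84,-0.97,0,0,0,0],[-0.84,-0.97,0,0,0,0],[-0.84,-0.97,0,0,0,0]]' 1 60
python3 -m crank '[[-0.84,-0.97,0,0,0,0],[-0.84,-0.97,0,0,0,0],[-0.84,-0.97,0,0,0,0],[-0.84,-0.97,0,0,0,0],[-0.84,-0.97,0,0,0,0],[-0.84,-0.97,0,0,0,0],[-0.84,-0.97,0,0,0,0],[-0.84,-0.97,0,0,0,0],[-0.84,-0.97,0,0,0,0],[-0.84,-0.97,0,0,0,0],[-0.84,-0.97,0,0,0,0],[-0.84,-0.97,0,0,0,0]]'
```

```text
clock: 1.3
tcp_pos: [0.3324, 0.459, 0.3814]
orientation: [-0.696, -3.063, 0.001]
contact_force: [0.1, 1.3, 0.4]
grip_width: 0.0853
gripper_force: 0.0
clock: 2.5
tcp_pos: [0.4134, 0.1619, 0.3814]
orientation: [-0.696, -3.063, 0.001]
contact_force: [0.6, 0.2, -0.7]
grip_width: 0.0853
gripper_force: 0.0
```

```bash
python3 -m crank '[[-0.84,-0.97,0,0,0,0],[-0.84,-0.97,0,0,0,0],[-0.84,-0.97,0,0,0,0],[-0.84,-0.97,0,0,0,0],[-0.84,-0.97,0,0,0,0],[-0.84,-0.97,0,0,0,0],[-0.84,-0.97,0,0,0,0],[-0.84,-0.97,0,0,0,0],[-0.84,-0.97,0,0,0,0],[-0.84,-0.97,0,0,0,0],[-0.84,-0.97,0,0,0,0],[-0.84,-0.97,0,0,0,0]]'
python3 -m crank '[[0,0,1,0,0,-0.175],[0,0,1,0,0,-0.175],[0,0,1,0,0,-0.175],[0,0,1,0,0,-0.175],[0,0,1,0,0,0],[0,0,1,0,0,0],[0,0,0,0,0,0],[0,0,0,0,0,0]]'
python3 - <<'E'
from h import *
from scipy.spatial.transform import Rotation as R
o=status.get_obs(); print(o['tcp_pos'],R.from_rotvec(o['orientation']).as_matrix().round(3))
d=grab('side','side2.png'); cv2.imwrite('pics/c2.png',cv2.resize(d['image'][100:320,220:440,::-1],(600,600)))
E
```

```text
clock: 3.7
tcp_pos: [0.4946, -0.1348, 0.3814]
orientation: [-0.696, -3.063, -0.0]
contact_force: [0.7, -0.4, -0.2]
grip_width: 0.0851
gripper_force: 0.0
clock: 4.5
tcp_pos: [0.4946, -0.1339, 0.2619]
orientation: [0.161, -3.137, 0.0]
contact_force: [-0.3, 0.3, -0.2]
grip_width: 0.0853
gripper_force: 0.0
[ 0.49455387 -0.13392637  0.26188432] [[-0.995 -0.103 -0.001]
 [-0.103  0.995 -0.   ]
 [ 0.001 -0.    -1.   ]]
```

View pics/c2.png

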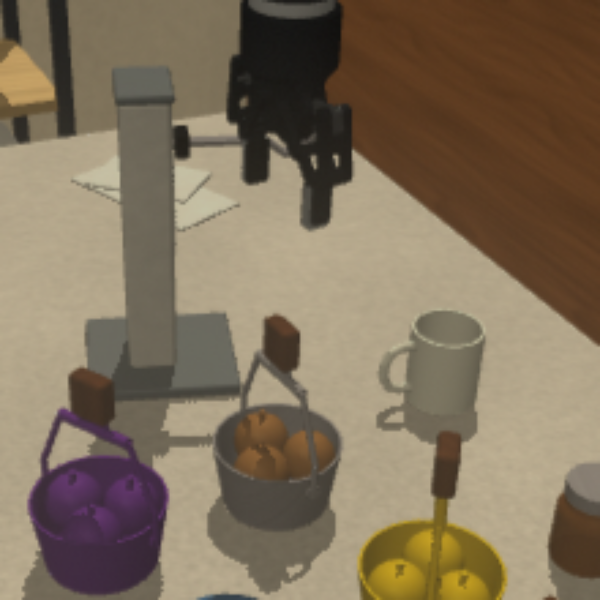

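The crop shows the open fingers straddling the grip, at about (282,342), along the bail's plane. I'll go down and grip.

```bash
python3 -m crank '[[0,-0.2,0.75,0,0,0],[0,0,0.75,0,0,0],[0,0,0.75,0,0,0],[0,0,0.75,0,0,0],[0,0,0.75,0,0,0],[0,0,0.75,0,0,0],[0,0,0.75,0,0,0],[0,0,0,0,0,0],[0,0,0,0,0,0]]'
python3 -m crank '[[0,0,0,0,0,0],[0,0,0,0,0,0],[0,0,0,0,0,0],[0,0,0,0,0,0],[0,0,0,0,0,0],[0,0,0,0,0,0],[0,0,0,0,0,0],[0,0,0,0,0,0]]' 0 60
```

```text
clock: 5.45
tcp_pos: [0.4959, -0.138, 0.1577]
orientation: [-0.162, 3.136, -0.0]
contact_force: [-0.7, 0.8, 0.5]
grip_width: 0.0849
gripper_force: 0.0
clock: 6.25
tcp_pos: [0.4958, -0.1375, 0.1575]
orientation: [-0.162, 3.136, 0.001]
contact_force: [-1.5, 1.8, 5.7]
grip_width: 0.0334
gripper_force: 59.1
```

```bash
python3 -m crank '[[0,0,-0.3,0,0,0],[0,0,-0.6,0,0,0],[0,0,-0.7,0,0,0],[0,0,-0.7,0,0,0],[0,0,-0.7,0,0,0],[0,0,-0.7,0,0,0],[0,0,-0.7,0,0,0],[0,0,-0.7,0,0,0],[0,0,-0.7,0,0,0],[0,0,-0.7,0,0,0],[0,0,-0.7,0,0,0],[0,0,-0.3,0,0,0]]'
python3 -m crank '[[0,0,0,0,0,0.09],[0,0,0,0,0,0.09],[0,0,0,0,0,0.09],[0,0,0,0,0,0.09],[0,0,0,0,0,0.09],[0,0,0,0,0,0.07],[0,0,0,0,0,0],[0,0,0,0,0,0],[0,0,0,0,0,0]]'
python3 - <<'E'
from h import *
from scipy.spatial.transform import Rotation as R
o=status.get_obs(); M=R.from_rotvec(o['orientation']).as_matrix(); print(o['tcp_pos'],M.round(3),o['contact_force'],o['moment'])
d=grab('side');grab('top')
P=pts(d); print(M.T@(np.array([.683,.057,0.303])-o['tcp_pos'])/.02)
im=d['image'];cv2.imwrite('pics/c3.png',cv2.resize(im[50:290,220:460,::-1],(600,600)))
E
```

```text
clock: 7.45
tcp_pos: [0.4952, -0.1383, 0.3083]
orientation: [-0.161, 3.136, -0.0]
contact_force: [0.2, -0.2, -4.4]
grip_width: 0.033
gripper_force: 60.2
clock: 8.35
tcp_pos: [0.4949, -0.1379, 0.3066]
orientation: [-0.476, -3.105, -0.0]
contact_force: [-0.7, 0.1, -4.2]
grip_width: 0.0329
gripper_force: 60.2
[ 0.49492359 -0.13789392  0.30663877] [[-0.954  0.3   -0.   ]
 [ 0.3    0.954  0.   ]
 [ 0.    -0.    -1.   ]] [-0.65588624  0.05799865 -4.16898684] [-0.00655685  0.03591138  0.03563372]
[-6.05015941 12.11557587  0.18009353]
```

View pics/c3.png

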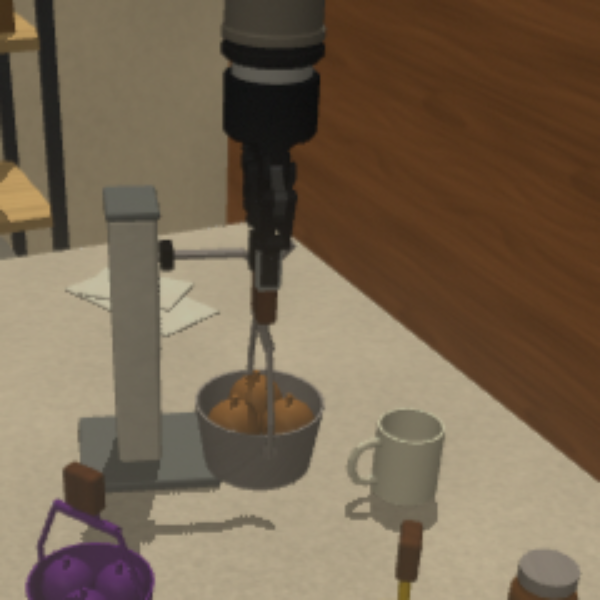

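The pail hangs upright from the grip. It weighs about 4.2 N, so I expect a dip of about 36 mm. I'll carry it to just in front of the hook tip.

```bash
python3 -m crank '[[-0.15,0.3,0,0,0,0],[-0.3,0.6,0,0,0,0],[-0.4,0.8,0,0,0,0],[-0.4,0.8,0,0,0,0],[-0.4,0.8,0,0,0,0],[-0.4,0.8,0,0,0,0],[-0.4,0.8,0,0,0,0],[-0.4,0.8,0,0,0,0],[-0.4,0.8,0,0,0,0],[-0.4,0.8,0,0,0,0],[-0.4,0.8,0,0,0,0],[-0.4,0.8,0,0,0,0]]'
python3 -m crank '[[-0.4,0.8,0,0,0,0],[-0.4,0.8,0,0,0,0],[-0.4,0.8,0,0,0,0],[-0.3,0.6,0,0,0,0],[-0.2,0.4,0,0,0,0],[-0.1,0.2,0,0,0,0],[0,0,0,0,0,0],[0,0,0,0,0,0],[0,0,0,0,0,0],[0,0,0,0,0,0],[0,0,0,0,0,0],[0,0,0,0,0,0]]'
python3 - <<'E'
from h import *
o=status.get_obs(); t=o['tcp_pos'];print(t,o['contact_force'],o['moment'])
D={n:grab(n,n+'4.png') for n in('side','top')}
cv2.imwrite('pics/c4.png',cv2.resize(np.hstack([D['side']['image'][60:300,240:440,::-1],D['top']['image'][60:300,80:280,::-1]]),(800,480)))
ax=np.array([-.954,.300,0]);ay=np.array([-.3,-.954,0]);s0=np.array([.6065,.0808,.25])
for n in D:
    p=pts(D[n]).reshape(-1,3); q=np.stack([(p-s0)@ax,(p-s0)@ay,p[:,2]],1)
    k=(abs(q[:,1])<.02)&(q[:,0]>-.04)&(q[:,0]<.06)&(q[:,2]>.235)&(q[:,2]<.28)
    h=q[k]; print(n,'hook')
    for a in np.arange(-.04,.06,.006):
        j=(h[:,0]>=a)&(h[:,0]<a+.006)
        if j.sum()>1: print((a+.003).round(3),h[j][:,1].mean().round(4),np.median(h[j][:,2]).round(4),j.sum())
    k=(abs(q[:,1])<.06)&(q[:,0]<-.05)&(q[:,0]>-.11)&(q[:,2]>.255)&(q[:,2]<.3)
    b=q[k]
    print('bail/bar');
    for a in np.arange(.255,.305,.005):
        j=(b[:,2]>=a)&(b[:,2]<a+.005)
        if j.sum()>1: print(a.round(3),b[j].mean(0).round(4),b[j].min(0).round(4),b[j].max(0).round(4),j.sum())
    k=(np.hypot(q[:,0]+.08,q[:,1])<.07)&(q[:,2]>.2)&(q[:,2]<.216); print('rim',cv2.minEnclosingCircle((q[k][:,:2]*1000).astype(np.float32)))
print('tcp scale',(t-s0)@ax,(t-s0)@ay)
E
```

```text
clock: 9.65
tcp_pos: [0.6345, 0.0063, 0.3066]
orientation: [-0.478, -3.105, -0.0]
contact_force: [0.0, -0.1, -4.9]
grip_width: 0.0333
gripper_force: 60.2
clock: 10.85
tcp_pos: [0.6894, 0.0628, 0.3068]
orientation: [0.478, 3.105, 0.0]
contact_force: [-0.8, 0.5, -3.7]
grip_width: 0.0332
gripper_force: 60.2
[0.68940616 0.06283159 0.30681329] [-0.77256723  0.54595748 -3.72446725] [-0.05469866 -0.00259259 -0.07531075]
side hook
-0.031 0.0005 0.2639 3
-0.025 0.0019 0.2617 11
-0.019 0.001 0.2545 12
-0.013 0.0016 0.2477 12
-0.007 0.0024 0.2425 8
-0.001 0.0013 0.2426 9
0.005 0.0009 0.2417 10
0.011 0.0008 0.2458 9
0.017 0.0019 0.2503 7
0.023 0.0019 0.2551 7
0.029 0.0 0.2575 9
0.035 0.0002 0.2571 7
0.041 0.0012 0.2579 8
0.047 0.0019 0.2564 8
0.053 0.0006 0.256 6
0.059 0.002 0.2573 5
bail/bar
0.255 [-8.440e-02  1.000e-04  2.579e-01] [-0.0874 -0.0545  0.2557] [-0.082   0.0463  0.2596] 9
0.26 [-0.084   0.0031  0.263 ] [-0.0871 -0.0561  0.2606] [-0.0817  0.0428  0.2648] 10
0.265 [-0.0851  0.0087  0.2674] [-0.0876 -0.0512  0.2656] [-0.0823  0.0397  0.2693] 9
0.27 [-0.0846  0.0156  0.2724] [-0.0878 -
[... 1121 characters left out ...]
08  0.2672] [-0.0861 -0.0538  0.2652] [-0.081   0.0424  0.2698] 10
0.27 [-0.0827 -0.0023  0.2727] [-0.0867 -0.0518  0.2704] [-0.0802  0.039   0.2746] 13
0.275 [-0.0824  0.0242  0.2784] [-0.0843 -0.0453  0.2762] [-0.0804  0.0374  0.2796] 7
0.28 [-0.0823  0.0064  0.2824] [-0.0849 -0.0469  0.2809] [-0.081   0.0354  0.2843] 6
0.285 [-0.0814  0.002   0.2883] [-0.0888 -0.045   0.2857] [-0.0786  0.035   0.29  ] 36
0.29 [-0.0826  0.0023  0.2922] [-0.0886 -0.0438  0.29  ] [-0.0783  0.032   0.295 ] 91
0.295 [-0.0826 -0.0208  0.2956] [-0.0841 -0.0415  0.2952] [-0.0794  0.0271  0.2963] 4
rim ((-81.109619140625, -4.862773895263672), 62.866485595703125)
tcp scale -0.08448299594519984 -0.007729982589227818
```

View pics/c4.png

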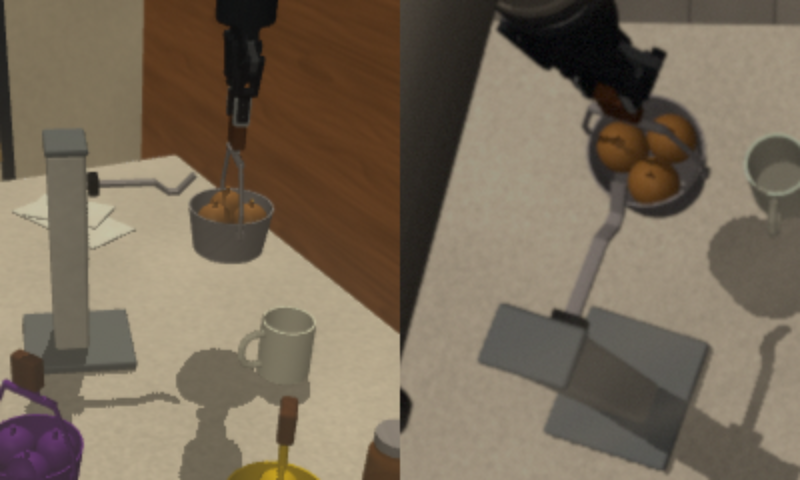

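The crops show the bar about 84 mm out from the hook's seat, level with and square to the hook. The bar is at z ≈ 0.289, above the tip at 0.269. I'll slide it in over the trough.

```bash
python3 -m crank '[[0.15,-0.09,0,0,0,0],[0.3,-0.09,0,0,0,0],[0.45,-0.09,0,0,0,0],[0.5,0,0,0,0,0],[0.5,0,0,0,0,0],[0.5,0,0,0,0,0],[0.5,0,0,0,0,0],[0.5,0,0,0,0,0],[0.4,0,0,0,0,0],[0.25,0,0,0,0,0],[0.1,0,0,0,0,0],[0.05,0,0,0,0,0]]'
python3 -m crank '[[0,0,0,0,0,0],[0,0,0,0,0,0],[0,0,0,0,0,0],[0,0,0,0,0,0],[0,0,0,0,0,0],[0,0,0,0,0,0],[0,0,0,0,0,0]]'
cat > m.py <<'E'
from h import *
import sys
o=status.get_obs(); t=o['tcp_pos'];print(o['clock'],t,o['contact_force'],o['grip_width'])
D={n:grab(n) for n in('side','top')}
cv2.imwrite('pics/'+sys.argv[1],cv2.resize(np.hstack([D['side']['image'][100:240,260:400,::-1],D['top']['image'][120:260,110:250,::-1]]),(800,400),interpolation=cv2.INTER_CUBIC))
ax=np.array([-.954,.300,0]);ay=np.array([-.3,-.954,0]);s0=np.array([.6065,.0808,.25])
print('tcp scale',(t-s0)@ax,(t-s0)@ay)
for n in D:
    p=pts(D[n]).reshape(-1,3); q=np.stack([(p-s0)@ax,(p-s0)@ay,p[:,2]],1); z=t[2]-.0175
    k=(abs(q[:,1])>.025)&(abs(q[:,1])<.06)&(abs(q[:,0])<.025)&(q[:,2]>z-.04)&(q[:,2]<z+.01); b=q[k]
    for s in(-1,1):
        c=b[b[:,1]*s>0]
        if len(c): print(n,s,'bail',np.median(c,0).round(4),'top',c[:,2].max().round(4),len(c), 'barx',np.median(c[c[:,2]>z-.006],0).round(4))
    k=(abs(q[:,1])<.006)&(q[:,0]>.03)&(q[:,0]<.09)&(q[:,2]>.15)&(q[:,2]<.27); print(n,'hook arm z',np.median(q[k][:,2]).round(4),k.sum())
    k=(abs(q[:,1])<.01)&(q[:,0]<-.015)&(q[:,0]>-.035)&(q[:,2]>.17)&(q[:,2]<.28); print(n,'tip maxz',np.sort(q[k][:,2])[-4:].round(4))
E
python3 m.py c5.png
```

```text
clock: 12.15
tcp_pos: [0.6078, 0.0831, 0.3068]
orientation: [0.478, 3.105, 0.0]
contact_force: [-0.3, -0.6, -3.3]
grip_width: 0.0329
gripper_force: 60.2
clock: 12.85
tcp_pos: [0.6078, 0.0831, 0.3067]
orientation: [-0.478, -3.105, 0.0]
contact_force: [0.4, -0.0, -3.9]
grip_width: 0.0335
gripper_force: 60.2
12.85 [0.60779123 0.0830523  0.30668127] [ 0.4016596  -0.01522347 -3.9215711 ] 0.033502664244429506
tcp scale -0.0005561423608664395 -0.00253606793292203
side -1 bail [ 0.0004 -0.0456  0.2639] top 0.2912 16 barx [ 0.0041 -0.0369  0.2898]
side 1 bail [-0.001   0.0417  0.273 ] top 0.2935 60 barx [-0.0011  0.0351  0.29  ]
side hook arm z 0.2564 75
side tip maxz [0.2633 0.2634 0.2635 0.2654]
top -1 bail [ 0.0028 -0.0363  0.2903] top 0.2942 37 barx [ 0.0028 -0.0331  0.2917]
top 1 bail [0.0007 0.0393 0.2831] top 0.2958 90 barx [0.0008 0.0319 0.2908]
top hook arm z 0.2567 262
top tip maxz [0.2643 0.2643 0.2649 0.2653]
```

View pics/c5.png

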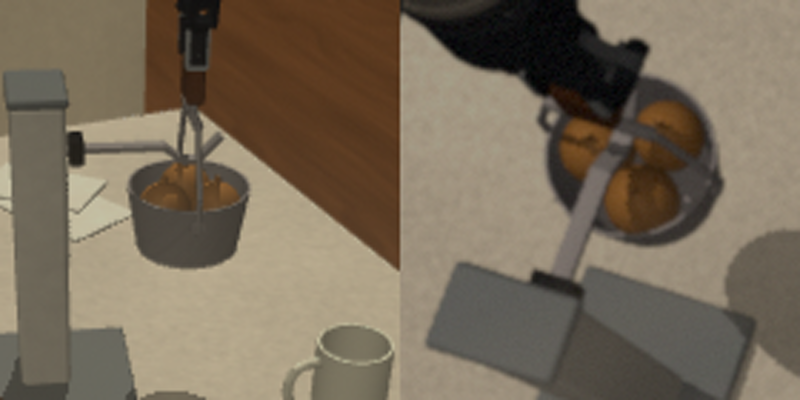

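The bar sits centred over the trough, at about (180,140) in the left crop, with the hook passing through the bail. I'll lower slowly.

```bash
python3 -m crank '[[0,0,0.1,0,0,0],[0,0,0.15,0,0,0],[0,0,0.15,0,0,0],[0,0,0.15,0,0,0],[0,0,0.15,0,0,0],[0,0,0.15,0,0,0],[0,0,0.15,0,0,0],[0,0,0.15,0,0,0],[0,0,0.15,0,0,0],[0,0,0.1,0,0,0],[0,0,0.05,0,0,0],[0,0,0.05,0,0,0]]'
python3 -m crank '[[0,0,0.05,0,0,0],[0,0,0.05,0,0,0],[0,0,0.05,0,0,0],[0,0,0.05,0,0,0],[0,0,0.05,0,0,0],[0,0,0.05,0,0,0],[0,0,0.05,0,0,0],[0,0,0.05,0,0,0],[0,0,0.05,0,0,0],[0,0,0.05,0,0,0],[0,0,0.05,0,0,0],[0,0,0.05,0,0,0]]'
python3 -m crank '[[0,0,0.05,0,0,0],[0,0,0.05,0,0,0],[0,0,0.05,0,0,0],[0,0,0.05,0,0,0],[0,0,0.05,0,0,0],[0,0,0.05,0,0,0],[0,0,0.05,0,0,0],[0,0,0.05,0,0,0],[0,0,0.05,0,0,0],[0,0,0.05,0,0,0],[0,0,0.05,0,0,0],[0,0,0.05,0,0,0]]'
python3 m.py c6.png
```

```text
clock: 14.15
tcp_pos: [0.6078, 0.0831, 0.2767]
orientation: [0.478, 3.105, 0.0]
contact_force: [-0.6, -0.0, -3.3]
grip_width: 0.0332
gripper_force: 60.2
clock: 15.35
tcp_pos: [0.6078, 0.0831, 0.2647]
orientation: [0.478, 3.105, 0.0]
contact_force: [-0.3, -0.3, -3.1]
grip_width: 0.0334
gripper_force: 60.2
clock: 16.55
tcp_pos: [0.6078, 0.0831, 0.2527]
orientation: [0.478, 3.105, 0.0]
contact_force: [-0.2, 0.7, -1.3]
grip_width: 0.0335
gripper_force: 60.4
16.55 [0.60783377 0.08309774 0.25268794] [-0.16494267  0.68781294 -1.28279854] 0.033524211583178976
tcp scale -0.0005830897728124505 -0.002592177041288766
side -1 bail [ 0.0008 -0.0456  0.2138] top 0.2359 10 barx [ 0.0033 -0.0296  0.2359]
side 1 bail [-0.0008  0.0409  0.2224] top 0.2398 50 barx [-0.0008  0.034   0.234 ]
side hook arm z 0.2427 72
side tip maxz [0.2504 0.2514 0.2529 0.2535]
top -1 bail [ 0.003  -0.0345  0.236 ] top 0.2403 31 barx [ 0.0033 -0.032   0.238 ]
top 1 bail [0.0007 0.039  0.2305] top 0.2412 75 barx [0.0008 0.0322 0.2374]
top hook arm z 0.243 256
top tip maxz []
```

View pics/c6.png

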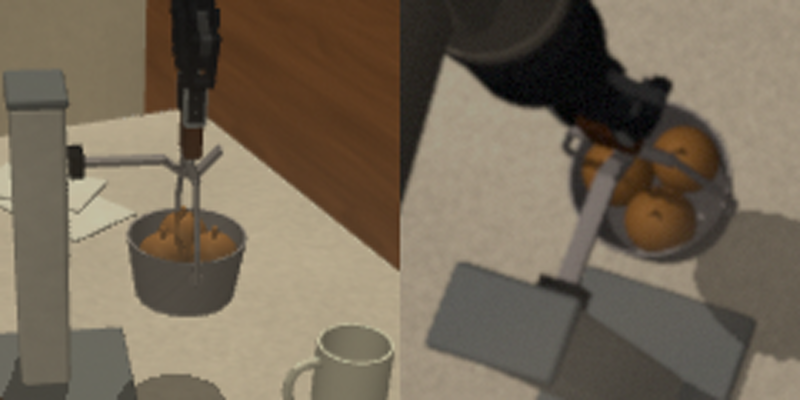

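The hook is carrying the bar in its trough and has dipped about 14 mm. I'll ease down further and then average the force.

```bash
python3 -m crank '[[0,0,0.05,0,0,0],[0,0,0.05,0,0,0],[0,0,0.05,0,0,0],[0,0,0.05,0,0,0],[0,0,0.05,0,0,0],[0,0,0.05,0,0,0],[0,0,0.05,0,0,0],[0,0,0.05,0,0,0],[0,0,0.05,0,0,0],[0,0,0.05,0,0,0],[0,0,0.05,0,0,0],[0,0,0.05,0,0,0]]'
python3 -m crank '[[0,0,0.05,0,0,0],[0,0,0.05,0,0,0],[0,0,0.05,0,0,0],[0,0,0.05,0,0,0],[0,0,0,0,0,0],[0,0,0,0,0,0],[0,0,0,0,0,0],[0,0,0,0,0,0]]'
cat > f.py <<'E'
from h import *
F=[];A=[]
for i in range(16):
    d=eyes.grab_frame('top'); o=status.get_obs(); F.append(o['contact_force'])
    if i%4==0:
        p=pts(d).reshape(-1,3)-[.6065,.0808,0]; q=np.c_[p@[-.954,.3,0],p@[-.3,-.954,0],p[:,2]]
        k=(abs(q[:,1])<.006)&(q[:,0]>.03)&(q[:,0]<.09)&(q[:,2]>.15)&(q[:,2]<.27); A.append(np.median(q[k][:,2]))
print(o['clock'],o['tcp_pos'],'F',np.mean(F,0).round(3),np.std(F,0).round(2),'dip',(.2567-np.array(A)).round(4))
E
python3 f.py
```

```text
clock: 17.85
tcp_pos: [0.6078, 0.0831, 0.2407]
orientation: [0.478, 3.105, 0.0]
contact_force: [-0.3, 0.8, -1.6]
grip_width: 0.0333
gripper_force: 60.5
clock: 18.65
tcp_pos: [0.6078, 0.0831, 0.2368]
orientation: [0.478, 3.105, 0.0]
contact_force: [0.5, 0.5, -0.1]
grip_width: 0.0335
gripper_force: 60.6
19.45 [0.60776603 0.08308494 0.2366833 ] F [ 0.062 -0.124 -0.437] [0.55 0.4  0.68] dip [0.0286 0.0288 0.0289 0.0286]
```

```bash
python3 -m crank '[[0,0,0.05,0,0,0],[0,0,0.05,0,0,0],[0,0,0.05,0,0,0],[0,0,0.05,0,0,0],[0,0,0,0,0,0],[0,0,0,0,0,0],[0,0,0,0,0,0]]'
python3 f.py;python3 f.py
```

```text
clock: 20.15
tcp_pos: [0.6078, 0.0831, 0.2327]
orientation: [0.478, 3.105, 0.0]
contact_force: [0.2, 0.6, 0.0]
grip_width: 0.0332
gripper_force: 60.6
20.95 [0.60776997 0.08310726 0.23268054] F [ 0.132 -0.164  0.114] [0.5  0.47 0.44] dip [0.0325 0.0327 0.0324 0.033 ]
21.75 [0.60777001 0.08308162 0.23268609] F [ 0.032 -0.005 -0.021] [0.65 0.51 0.32] dip [0.0329 0.0328 0.0329 0.0326]
```

```bash
python3 -m crank '[[0,0,0,0,0,0],[0,0,0,0,0,0],[0,0,0,0,0,0]]' - 20
python3 -m crank '[[0,0,0,0,0,0],[0,0,0,0,0,0],[0,0,0,0,0,0],[0,0,0,0,0,0],[0,0,0,0,0,0],[0,0,0,0,0,0],[0,0,0,0,0,0],[0,0,0,0,0,0],[0,0,0,0,0,0],[0,0,0,0,0,0],[0,0,0,0,0,0],[0,0,0,0,0,0]]' 0.75 20
python3 f.py; python3 m.py c7.png
```

```text
clock: 22.05
tcp_pos: [0.6078, 0.0831, 0.2327]
orientation: [-0.478, -3.105, 0.0]
contact_force: [0.8, 0.1, 0.6]
grip_width: 0.0332
gripper_force: 60.6
clock: 23.25
tcp_pos: [0.6077, 0.0831, 0.2327]
orientation: [-0.478, -3.105, -0.0]
contact_force: [0.9, -0.8, 0.2]
grip_width: 0.0642
gripper_force: 0.0
24.05 [0.60775247 0.08308522 0.23269542] F [ 0.099 -0.012  0.012] [0.43 0.4  0.45] dip [0.0314 0.0314 0.0315 0.0311]
24.05 [0.60775247 0.08308522 0.23269542] [-0.27506525  0.23481702 -0.73747203] 0.0640377274779627
tcp scale -0.00050928618623025 -0.0025558390165424717
side -1 bail [ 0.0003 -0.0457  0.1965] top 0.2171 6 barx [ 0.0043 -0.0379  0.2171]
side 1 bail [-0.0008  0.0418  0.1981] top 0.2211 54 barx [-0.0007  0.0345  0.2171]
side hook arm z 0.2251 56
side tip maxz [0.2314 0.233  0.2333 0.2336]
top -1 bail [ 0.0032 -0.0362  0.2176] top 0.224 29 barx [ 0.0032 -0.0343  0.2182]
top 1 bail [0.0007 0.04   0.2096] top 0.2222 76 barx [0.0007 0.0332 0.2186]
top hook arm z 0.2252 186
top tip maxz [0.2303 0.2327 0.2327 0.2341]
```

View pics/c7.png

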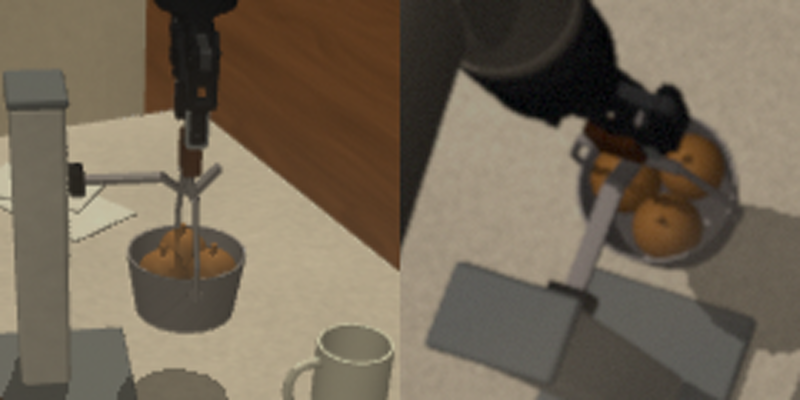

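The pail is released and hangs still and level, with the hook dipped 31 mm and the fingers clear on both sides. I'll withdraw straight up.

```bash
python3 -m crank '[[0,0,-0.1,0,0,0],[0,0,-0.3,0,0,0],[0,0,-0.4,0,0,0],[0,0,-0.5,0,0,0],[0,0,-0.5,0,0,0],[0,0,-0.5,0,0,0],[0,0,-0.5,0,0,0],[0,0,-0.5,0,0,0],[0,0,-0.5,0,0,0],[0,0,-0.5,0,0,0],[0,0,-0.5,0,0,0],[0,0,-0.3,0,0,0]]'
python3 -m crank '[[0,0,0,0,0,0],[0,0,0,0,0,0],[0,0,0,0,0,0],[0,0,0,0,0,0],[0,0,0,0,0,0],[0,0,0,0,0,0],[0,0,0,0,0,0],[0,0,0,0,0,0]]'
python3 f.py; python3 m.py c8.png
```

```text
clock: 25.35
tcp_pos: [0.6081, 0.0831, 0.3359]
orientation: [0.478, 3.104, 0.001]
contact_force: [-0.2, 0.1, 0.2]
grip_width: 0.0641
gripper_force: 0.0
clock: 26.15
tcp_pos: [0.6077, 0.0831, 0.3347]
orientation: [-0.478, -3.105, 0.0]
contact_force: [0.4, -0.2, -0.0]
grip_width: 0.0644
gripper_force: 0.0
26.95 [0.60776793 0.08308334 0.33469976] F [ 0.154 -0.107  0.12 ] [0.28 0.36 0.46] dip [0.0314 0.0313 0.0313 0.0314]
26.95 [0.60776793 0.08308334 0.33469976] [ 0.19954967 -0.4119779   0.59048846] 0.06385629069388299
tcp scale -0.0005246018070523942 -0.002558683225909899
side hook arm z 0.2249 55
side tip maxz [0.2321 0.2322 0.2327 0.2348]
top hook arm z 0.2255 193
top tip maxz [0.2341 0.2344 0.2344 0.2366]
```

View pics/c8.png

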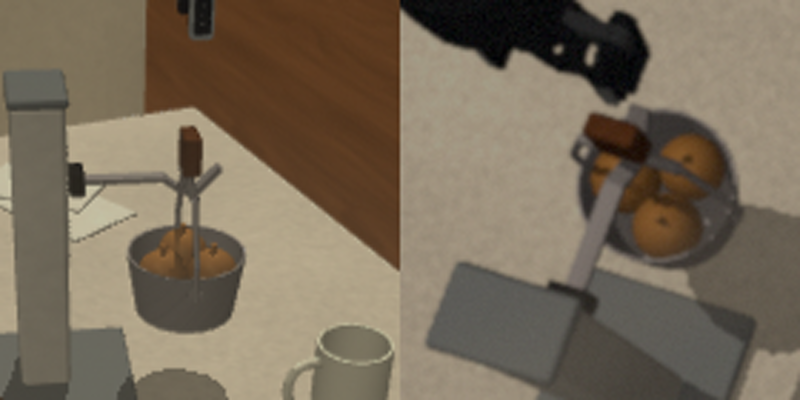

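The pail hangs freely and level on the hook, with the gripper well clear above it.

```bash
python3 -c "
from bench import r
print(r.hand_in())"
```

```text
the job is handed in; nothing more can be done
None
```

The pail now hangs still and level on the scale hook, which has dipped about 31 mm under it; the gripper is clear above, and the job was handed in at about 27 s (no verdict was returned).

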